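File the filter carton in the sloping pocket

ROBOT

A 7-joint arm with a two-finger parallel gripper is mounted at the origin on a cart in front of the work surface, level with it; the furniture and walls round the work are solid. World frame = base frame: x ahead of the robot, y to its left, z up, the work surface at z = 0. Lengths are in m, angles in rad, forces in N, time in s.
With the tool pointing down it reaches from about 0.425 to 0.925 m from the base axis. Payload 6.8 kg.
Tool frame: the origin (TCP) lies on the centre line of the jaws, within the pads' length; the fingertips stand 14 mm ahead of it and the grasp point (between the pads) lies 5 mm behind it (bot.finger_overhang is the distance from the TCP to the fingertips, in m); z points along the fingers, y is the line along which they close (so a half turn about z gives the same grasp; the last joint's range is limited). The gripper opens to 85 mm and grips with 20 to 120 N. Pads are 22 mm wide; open, the fingers measure 114 mm over their backs; the gripper's body (76 mm by 85 mm) begins 54 mm behind the grasp point. The pads swing forward as they close: fully open they stand 13 mm farther back than shut.
Start: joints at [-1.404, 0.477, 0.022, 1.555, -0.011, 1.109, -0.083], TCP at [0.183, 0.65, 0.245] pointing down, gripper open.
Joint ranges: [-2.96, 2.96], [-0.34, 2.1], [-1.41, 1.46], [0.24, 2.44], [-1.37, 4.51], [0.17, 1.92], [-2.96, 2.96]. Speed limits (rad/s): [2.39, 2.39, 3.14, 3.14, 3.14, 3.14, 3.14].

INTERFACE

Orientations are given as a unit quaternion [w, x, y, z].
In Python, from station import bot gives the robot as it stands.
- The arm moves only by the shell command python3 -m inch 'ROWS' [OPENING] [FORCE]. ROWS is JSON, a list of rows, each a list of 4 numbers: the shift along the tool's x, y, z in m, then the turn about the tool's z in degrees. A call has 1 to 12 rows; each row shifts and turns the commanded pose from where the row before left it, along the tool's axes as they then stand; what a row does not reach is not made up. A row lasts 1/10 s, in which the tool goes at most 50 mm and 8.59 degrees, less where a joint would pass 70% of its speed; a pose out of reach is approached as far as the arm can. A call is refused whole if a number of a shift passes 0.05 or a number of a turn 8.59, either way. A call with a gripper value outside its range is refused whole. OPENING is the finger opening in m, from 0 to 0.0854, set as the call begins (- or left out, the last holds). The fingers move at their own pace and stop on an object; FORCE is the grip in N (left out, the last holds). Time passes only in rows, so rows that do not move let the fingers close. It gives the time, the measured TCP pose, the force, the opening and the grip force at its end, in the units of the state.
- bot.get_obs(): the state, without advancing time (a new reading comes with each control period).
- bot.read_camera(name): name is "side" or "top" or "wrist"; returns a dict with "color" (420x560x3 uint8, red, green, blue), "mtx" (3x3 intrinsics, pixels), "world_from_camera" (4x4, takes a point from camera to world coordinates); the wrist camera has in their place "hand_eye" (4x4, takes a point from camera to tool coordinates, whose origin is the TCP and whose axes are the flange's). Camera axes: x right, y up, looking along -z (the intrinsics and any distortion apply to the point x, -y, -z); pixel columns grow to the right and rows downward; lengths in m; the calibration is good to about 2 mm. A picture is of the moment at which its call begins: read the wrist's pose just before it. There is no depth.
- bot.hand_in(): hands the job in; it is judged then, once.
The state is a dict: "t": time; "q": joint angles; "joint_vel": joint speeds; "joint_torque": joint torques, N m; "eef_pos": TCP position; "tool_rot": TCP orientation; "contact_force": force on the tool from outside, world axes, zero at the start; "torque": the same for the moment, N m; "gripper_width": opening from 0.0 (shut) to 1.0 (fully open); "grasp_force": force on a finger pad.
Only numpy, scipy, OpenCV 4.12 (cv2) and the standard library are available. Lean on these libraries where they do the work, as an engineer would, in place of code of your own. Each camera call takes 0.05 s, during which the arm holds its last target. There are 200 camera calls.

TASK

Put the small oblong carton of membrane filters, which stands on end, into the sloping pocket of the bench holder: turn it so that its thin edge faces the narrow slot, tip it to the slope of the pocket and slide it in lower end first, keeping hold of it until its lower end is inside, so that it ends up resting right down in the pocket. Leave the larger square filter case and the sample bottle standing where they are.

Things in the scene. Friction and masses are not known exactly. Their poses are not given: they have to be found in the camera images.
- carton_center (a point): Centre of the loose off-white card carton, 62 x 84 x 22 mm, about 50 g, standing on its 62 x 22 mm end with its 84 mm length upright (centre 42 mm above the table). Own axes: x along the 62 mm width, y along the 84 mm length (up at the start), z through the 22 mm thickness. Take it across the 22 mm thickness, near its top.
- pocket (a point): Centre of the pocket's mouth, 74 mm above the table. z points straight out of the pocket (up, leaning 30 degrees towards the robot's side); things go in along -z. y: along the slot, inside width 82 mm. x: across the gap, 32 mm inside, flaring to about 50 mm in the top 10 mm. Depth from mouth to flat floor 50 mm. A seated carton has its centre 8 mm below the mouth, at x about -5 mm.
- holder: Fixed bench holder: grey plastic sloping pocket (walls 4 mm) between aluminium cheeks on an aluminium base plate, 130 (x) x 128 (y) x 6 mm. Origin on the table, 5 mm in front of the plate's centre; x points away from the pocket's lean, z up. Highest point about 90 mm. A carton let go part-way in the pocket slides down by itself.
- case_center (a point): Centre of the bystander: square white plastic filter case with a blue oval on one face, 106 x 106 x 22 mm, standing on its edge (centre 53 mm above the table); own z axis through its 22 mm thickness. Leave it.
- bottle_center (a point): Centre of the bystander: white capped plastic sample bottle, 38 mm diameter, 84 mm tall, upright (centre 42 mm above the table). Leave it.

How it is judged:
On the way:
1. the carton, still held by the fingers, is tipped to the pocket's slope (within 15 degrees) with its lower end at least 10 mm inside the pocket (contact force between the fingers and carton above 0.5 N and z of carton_center in the frame of pocket below 0.032 m and distance between carton_center and pocket below 0.04 m and angle between the y axis of carton_center and the z axis of pocket, either way round below 0.26 rad), for 0.1 s.
At the end, for the whole second after the job is handed in: The carton rests in the pocket, let go and still: its lower end within 10 mm of the pocket floor, its length within 10 degrees of the pocket's slope, its thickness across the gap within 10 degrees; the case and the bottle still stand, within 30 mm of where they were (x of carton_center in the frame of pocket between -0.012 and 0.012 m and y of carton_center in the frame of pocket between -0.016 and 0.016 m and z of carton_center in the frame of pocket between -0.02 and 0.002 m and angle between the y axis of carton_center and the z axis of pocket, either way round below 0.175 rad and angle between the z axis of carton_center and the x axis of pocket, either way round below 0.175 rad and linear speed of carton below 0.02 m/s and angle between case_center's own z axis and vertical above 1.4 rad and angle between bottle_center's own z axis and vertical below 0.2 rad); the robot touches nothing.
It fails at once if the square filter case is moved by more than 30 mm or knocked over (distance of case_center from where it was at the start of the episode above 0.03 m or angle between case_center's own z axis and vertical below 1.2 rad).
It fails at once if the sample bottle is moved by more than 30 mm or knocked over (distance of bottle_center from where it was at the start of the episode above 0.03 m or angle between bottle_center's own z axis and vertical above 0.4 rad).
It also fails if it takes over 38 s, if anything falls off the work surface, if the arm or the gripper's body presses on something with over 40 N, if the wrist force passes 120 N, or if a joint passes its speed limit or range.

## Working session

There is one attempt and no reset: what is moved stays moved. The work goes in short steps, Python scripts to look and compute and a shell command to move; the robot and the scene stay as the last step left them, time stands still between calls to the robot, and variables do not carry over. Pictures are saved under pics/ and viewed, at most 10 in all, crops included, and the job is handed in when it is done.

```bash
ls; mkdir -p pics; python3 - <<'E'
from station import bot
import cv2,numpy as np
np.set_printoptions(precision=4,suppress=True)
o=bot.get_obs();print(o)
ims=[]
for n in("side","top","wrist"):
    c=bot.read_camera(n);print(n,c["mtx"],c.get("world_from_camera",c.get("hand_eye")),[k for k in c])
    cv2.imwrite(f"pics/{n}0.png",c["color"][:,:,::-1])
E
```

```text
pics
{'t': 0.0, 'q': array([-1.4041,  0.4778,  0.0223,  1.5564, -0.0115,  1.1093, -0.0832]), 'joint_vel': array([ 0.0002, -0.0005,  0.0007, -0.0009, -0.0011, -0.001 ,  0.0019]), 'joint_torque': array([ -0.0013, -59.6461,   1.6075, -28.1197,   0.0124,   0.0094,
        -0.    ]), 'eef_pos': array([0.183 , 0.6491, 0.2443]), 'tool_rot': array([-0.0001,  0.137 ,  0.9906, -0.0009]), 'contact_force': array([-1.1671, -0.3658, -0.3489]), 'torque': array([-0.0354, -0.0024,  0.0404]), 'grasp_force': 0.0, 'gripper_width': 1.0018634934855462}
side [[475.8346   0.     284.5288]
 [  0.     475.8346 212.8973]
 [  0.       0.       1.    ]] [[ 0.9047  0.2248 -0.362   0.1919]
 [-0.4259  0.506  -0.75   -0.7096]
 [ 0.0146  0.8327  0.5535  0.6232]
 [ 0.      0.      0.      1.    ]] ['color', 'mtx', 'world_from_camera']
top [[391.4329   0.     276.0775]
 [  0.     391.4329 213.125 ]
 [  0.       0.       1.    ]] [[ 0.0549  0.9766 -0.2078  0.3663]
 [-0.9985  0.054  -0.0098  0.0253]
 [ 0.0016  0.2081  0.9781  0.9014]
 [ 0.      0.      0.      1.    ]] ['color', 'mtx', 'world_from_camera']
wrist [[342.665    0.     275.8493]
 [  0.     342.665  207.9345]
 [  0.       0.       1.    ]] [[-0.0006  0.9513  0.3083  0.0786]
 [ 1.      0.0004  0.0006  0.0005]
 [ 0.0004  0.3083 -0.9513 -0.1286]
 [ 0.      0.      0.      1.    ]] ['color', 'mtx', 'hand_eye']
```

View pics/side0.png

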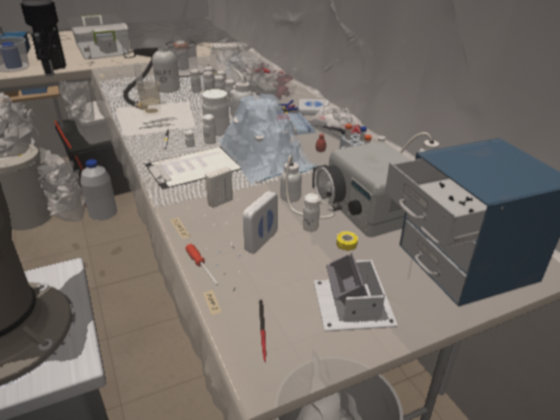

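View pics/top0.png

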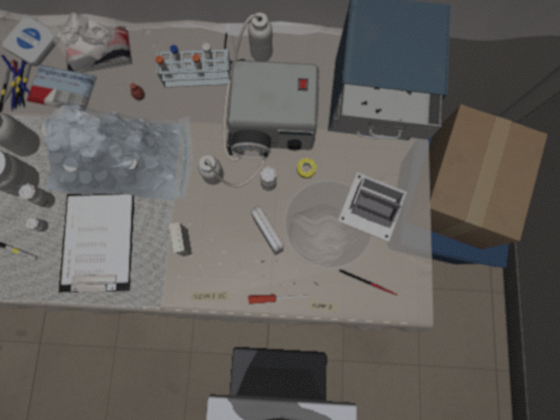

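The side view shows the carton at about (217,185), the case at (261,220), the bottle at (312,212) and the holder at (355,290). In the top view they are at (177,238), (267,230), (268,177) and (375,205). I'll zoom in to get corners.

```bash
python3 - <<'E'
import cv2,numpy as np
t=cv2.imread("pics/top0.png");s=cv2.imread("pics/side0.png")
k=8;z=lambda im,x,y,w,h,k:cv2.convertScaleAbs(cv2.resize(im[y:y+h,x:x+w],None,fx=k,fy=k,interpolation=cv2.INTER_CUBIC),alpha=1.3)
# top: carton (155..203,213..263) & holder (330..414,165..245)
a=z(t,160,210,40,60,8); b=z(t,335,168,80,75,6)
c=np.zeros((480,800,3),np.uint8); c[:480,:320]=a; c[:450,320:800]=b
cv2.imwrite("pics/topz.png",c)
a=z(s,198,158,40,56,8); b=z(s,310,245,90,86,5)
c=np.zeros((450,770,3),np.uint8); c[:448,:320]=a; c[:430,320:770]=b
cv2.imwrite("pics/sidez.png",c)
E
```

```text
(no output)
```

View pics/topz.png

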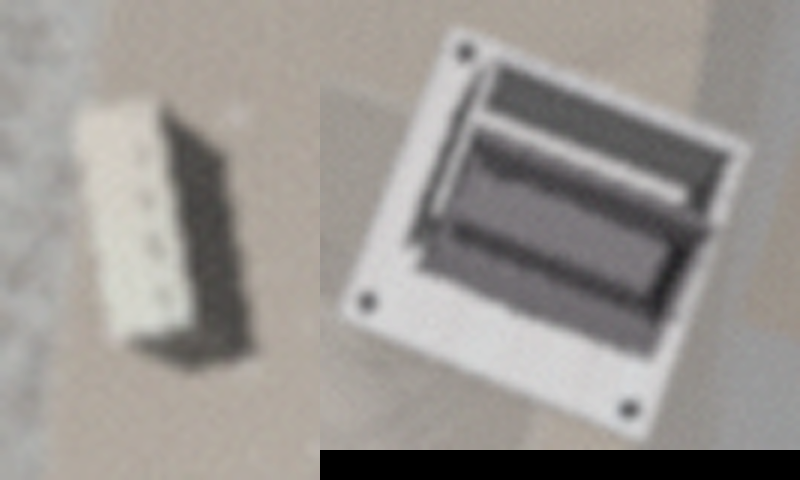

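View pics/sidez.png

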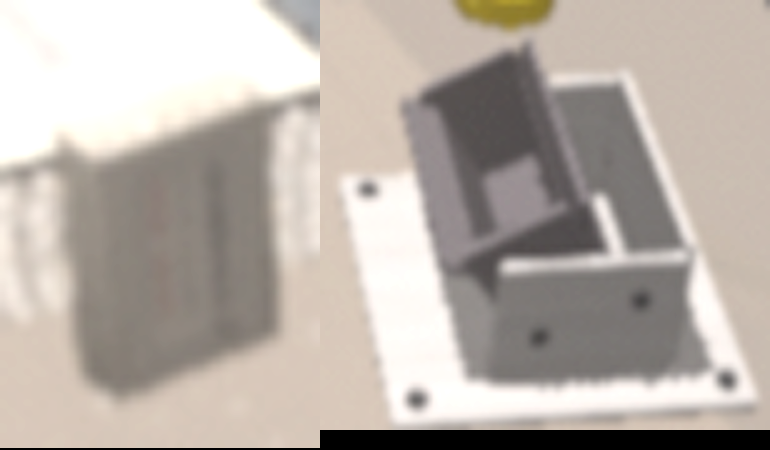

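The enlargements show the carton's top face with corners near (78,103), (160,100), (192,330) and (112,338) in crop pixels. The holder's plate corners are at (450,28), (750,148), (645,438) and (345,318). Next I'll fit poses in both cameras.

```bash
cat > h.py <<'E'
import numpy as np
from scipy.optimize import least_squares
from scipy.spatial.transform import Rotation as R
np.set_printoptions(precision=4,suppress=True)
def proj(c,P):
    T=np.linalg.inv(c["world_from_camera"]); p=np.asarray(P)@T[:3,:3].T+T[:3,3]
    K=c["mtx"]; return np.c_[K[0,0]*p[:,0]/-p[:,2]+K[0,2],K[1,1]*-p[:,1]/-p[:,2]+K[1,2]]
def place(x,L): # x,y,yaw -> world of local points
    c,s=np.cos(x[2]),np.sin(x[2]);L=np.asarray(L,float)
    return np.c_[x[0]+c*L[:,0]-s*L[:,1],x[1]+s*L[:,0]+c*L[:,1],L[:,2]]
E
python3 - <<'E'
from station import bot
from h import *
t=bot.read_camera("top");s=bot.read_camera("side")
def fit(x0,L,tp,Ls,sp):
    for use in("top","side","both"):
        f=lambda x:np.r_[(proj(t,place(x,L))-tp).ravel() if use!="side" else [],(proj(s,place(x,Ls))-sp).ravel() if use!="top" else []]
        r=least_squares(f,x0);print(use,r.x,np.degrees(r.x[2]),"res",r.fun.round(1))
T=lambda a,ox,oy,k,x0:np.array([[ox+(u-x0)/k,oy+v/k] for u,v in a])
# carton local x=62 width, y=22 thickness; image up=+x world, left=+y
a,b,h=.031,.011,.084
# initial yaw: long axis along world x
L=[[a,b,h],[a,-b,h],[-a,-b,h],[-a,b,h]]
tp=T([(78,103),(160,100),(192,330),(112,338)],160,210,8,0)
# side: camera from -y: front corner = (-a,-b), right = (a,-b), left=(-a,b)
Ls=[[-a,-b,0],[a,-b,0],[-a,b,0],[-a,-b,h],[a,-b,h],[-a,b,h]]
sp=T([(120,398),(275,332),(85,372),(98,160),(268,98),(62,130)],198,158,8,0)
fit([.35,.25,0],L,tp,Ls,sp)
# holder: plate centre at local x=+.005
X1,X0,Y=.07,-.06,.064;h=.006
L=[[X1,Y,h],[X1,-Y,h],[X0,-Y,h],[X0,Y,h]]
tp=T([(450,26),(750,146),(645,440),(343,318)],335,168,6,320)
Ls=[[X0,Y,h],[X0,-Y,h],[X1,-Y,h]]
sp=T([(342,178),(393,422),(757,402)],310,245,5,320)
fit([.4,-.2,-.35],L,tp,Ls,sp)
# bottle, case rough: top points
for n,uv,z in(("case ends",[(253,208),(280,250)],.106),("bottle",[(268,174)],.084)):
    for q in uv: print(n,least_squares(lambda x:(proj(t,[[x[0],x[1],z]])-q).ravel(),[.4,0]).x)
E
```

```text
top [0.4768 0.2392 0.2326] 13.328768313384522 res [ 0.2  0.9  0.3 -0.5  0.  -0.6 -0.5  0.3]
side [0.4774 0.2413 0.3106] 17.79353194460032 res [-0.   0.7  1.2 -0.1 -1.   0.3  0.2 -0.2  0.5 -1.  -0.8  0. ]
both [0.4772 0.2396 0.253 ] 14.494384712568353 res [-0.2  0.9 -0.2 -0.8  0.1 -1.  -0.3  0.1 -0.5  0.9  1.6  0.6 -1.1  0.3
 -0.3 -0.1  0.9 -0.3 -0.9  0. ]
top [ 0.5806 -0.19   -0.3358] -19.242090307423634 res [-0.  -0.4  0.8 -0.7  0.5  0.7 -1.2  0.3]
side [ 0.582  -0.1889 -0.3538] -20.270177713886998 res [-0.5 -0.8 -0.4  0.3  0.9  0.2]
both [ 0.5812 -0.1895 -0.344 ] -19.70918309119775 res [ 0.1 -0.7  0.8 -0.6 -0.   0.6 -1.6 -0.3 -1.  -0.3 -0.3  0.9  0.9  0.2]
case ends [0.5435 0.0819]
case ends [0.459  0.0211]
bottle [0.6261 0.0559]
```

```bash
cat >> h.py <<'E'
H=np.array([.581,-.1895,-.344])
def go(bot,x,y,z,ya):
    "tool-frame shift to world x,y,z (before turning) and tool turn in deg for tool y at world angle ya (deg, mod 180)"
    o=bot.get_obs();q=o["tool_rot"];r=R.from_quat([q[1],q[2],q[3],q[0]])
    Y=r.as_matrix()[:,1];d=(ya-np.degrees(np.arctan2(Y[1],Y[0]))+90)%180-90
    print("t",o["t"],"tcp",o["eef_pos"],"w",o["gripper_width"],"F",o["contact_force"],"g",o["grasp_force"],"q",o["q"])
    print("shift mm",(r.inv().apply(np.array([x,y,z])-o["eef_pos"])*1000).round(1),"turn",round(-d,1),"toolz",r.as_matrix()[:,2])
E
python3 - <<'E'
from station import bot
from h import *
t=bot.read_camera("top");s=bot.read_camera("side")
S=lambda a:np.array([[310+(u-320)/5,245+v/5] for u,v in a])
sp=S([(405,100),(455,265),(527,45),(583,205)])
ex=np.array([.866,0,.5]);ez=np.array([-.5,0,.866])
def rim(m,g,w):return place(H,[np.array([m[0],m[1],.074])+sx*g*ex+np.array([0,sy*w,0]) for sx,sy in((-1,1),(-1,-1),(1,1),(1,-1))])
f=lambda x:(proj(s,rim(x[:2],x[2],x[3]))-sp).ravel()
r=least_squares(f,[0,0,.027,.045]);print(r.x,r.fun)
r=least_squares(lambda x:f([x[0],x[1],.027,.045]),[0,0]);print(r.x,r.fun)
T=lambda p:np.array([[335+(u-320)/6,168+v/6] for u,v in p])
print("top px of rim",[( (p[0]-335)*6+320,(p[1]-168)*6) for p in proj(t,rim(r.x,.027,.045))])
go(bot,.477,.2395,.18,14.2)
E
```

```text
[-0.0185 -0.0023  0.0242  0.0432] [ 0.7084  0.141  -0.5141  0.1523  0.0187 -0.3425 -0.1517  0.0358]
[-0.0185 -0.0018] [-0.8509 -0.0063 -1.8416  1.4093  1.1318 -1.7955  1.5569 -0.1153]
top px of rim [(np.float64(427.43801711111007), np.float64(265.69444326458574)), (np.float64(659.5878990057626), np.float64(359.85009901710885)), (np.float64(487.69216751529666), np.float64(132.51671051077477)), (np.float64(725.1940960540472), np.float64(227.49621740132312))]
t 0.35 tcp [0.1831 0.6496 0.2451] w 0.997405361644019 F [ 0.0641  0.5687 -0.4374] g 0.0 q [-1.4041  0.4772  0.0224  1.5556 -0.0115  1.1093 -0.0831]
shift mm [-394.1 -314.9   65.2] turn 60.1 toolz [-0.0001 -0.0004 -1.    ]
```

```bash
python3 -m inch '[[-0.036,-0.029,0,0],[-0.036,-0.029,0,0],[-0.036,-0.029,0,0],[-0.036,-0.029,0,0],[-0.036,-0.029,0,0],[-0.036,-0.029,0,0],[-0.036,-0.029,0,0],[-0.036,-0.029,0,0],[-0.036,-0.029,0,0],[-0.036,-0.029,0,0],[-0.034,-0.025,0,0]]' 0.0854 20
python3 -m inch '[[0,0,0,8.5],[0,0,0,8.5],[0,0,0,8.5],[0,0,0,8.5],[0,0,0,8.5],[0,0,0,8.5],[0,0,0,8.5],[0,0,0,0],[0,0,0,0]]'
python3 -c "
from station import bot
from h import *
go(bot,.477,.2395,.18,14.2)"
```

```text
t: 1.45
eef_pos: [0.4779, 0.2374, 0.2457]
tool_rot: [0.0, 0.137, 0.991, 0.0]
contact_force: [1.0, 0.5, 0.3]
gripper_width: 1.0
grasp_force: 0.0
t: 2.35
eef_pos: [0.4768, 0.2397, 0.2453]
tool_rot: [0.0, 0.609, 0.793, 0.0]
contact_force: [-0.8, 0.3, -0.8]
gripper_width: 1.001
grasp_force: 0.0
t 2.35 tcp [0.4768 0.2397 0.2453] w 1.0013061240191439 F [-0.7824  0.2953 -0.8034] g 0.0 q [-0.9056  0.2511  0.3855  1.914  -0.1114  0.997  -0.2087]
shift mm [-0.3  0.1 65.3] turn 0.8 toolz [ 0.0001  0.     -1.    ]
```

```bash
python3 - <<'E'
from station import bot
from h import *
import cv2
o=bot.get_obs();c=bot.read_camera("wrist");q=o["tool_rot"]
T=np.eye(4);T[:3,:3]=R.from_quat([q[1],q[2],q[3],q[0]]).as_matrix();T[:3,3]=o["eef_pos"]
c["world_from_camera"]=T@c["hand_eye"]
a,b=.031,.011
im=c["color"][:,:,::-1].copy()
for h,col in((.084,(0,0,255)),(0,(0,255,0))):
    p=proj(c,place([.477,.2395,np.radians(14.2)],[[a,b,h],[a,-b,h],[-a,-b,h],[-a,b,h]]));cv2.polylines(im,[p.round().astype(np.int32)],True,col,1)
cv2.imwrite("pics/w1.png",im)
E
```

```text
(no output)
```

View pics/w1.png

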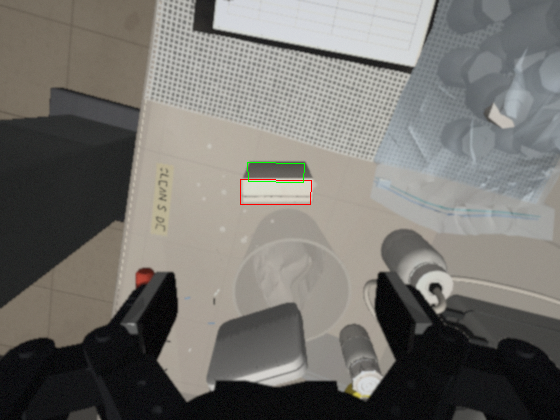

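The red overlay (240–312, 180–204) lies on the carton's top, so the fit is good. The tool can't be tilted by the commands. I'll therefore grip across the 62 mm width near the top, so the carton can pivot about the pad line in the pocket.

```bash
python3 -m inch '[[0,0,0.045,0.8],[0,0,0.045,0],[0,0,0.04,0],[0,0,0.025,0],[0,0,0.015,0],[0,0,0,0]]' 
python3 -m inch '[[0,0,0,0],[0,0,0,0],[0,0,0,0],[0,0,0,0],[0,0,0,0],[0,0,0,0],[0,0,0,0],[0,0,0,0]]' 0.04 25
python3 -m inch '[[0,0,-0.01,0],[0,0,-0.03,0],[0,0,-0.04,0],[0,0,-0.02,0],[0,0,0,0]]'
```

```text
t: 3.0
eef_pos: [0.4755, 0.2388, 0.0733]
tool_rot: [-0.001, 0.615, 0.788, -0.002]
contact_force: [-0.6, -0.2, -0.2]
gripper_width: 0.995
grasp_force: 0.0
t: 3.8
eef_pos: [0.4778, 0.2402, 0.0765]
tool_rot: [0.0, 0.616, 0.788, 0.001]
contact_force: [-0.0, -0.6, 6.8]
gripper_width: 0.72
grasp_force: 28.0
t: 4.3
eef_pos: [0.4785, 0.2405, 0.1788]
tool_rot: [0.001, 0.616, 0.788, 0.003]
contact_force: [0.1, 0.2, 0.0]
gripper_width: 0.719
grasp_force: 27.6
```

```bash
cat >> h.py <<'E'
M=place(H,[[-.0185,-.001,0]])[0]
def hol(bot,dx,z):  # target at mouth + dx along holder x
    p=M+dx*np.array([np.cos(H[2]),np.sin(H[2]),0]);go(bot,p[0],p[1],z,np.degrees(H[2])+90)
E
python3 -m inch '[[0,0,-0.03,0],[0,0,-0.03,0],[0,0,0,0]]'
python3 -c "
from station import bot
from h import *
hol(bot,.006,.24)"
```

```text
t: 4.6
eef_pos: [0.4784, 0.2403, 0.2383]
tool_rot: [0.001, 0.616, 0.788, 0.003]
contact_force: [0.3, 1.2, -0.3]
gripper_width: 0.71
grasp_force: 27.8
t 4.6 tcp [0.4784 0.2403 0.2383] w 0.7104738795279404 F [ 0.3271  1.1972 -0.2668] g 27.7988138794899 q [-0.9138  0.2602  0.3978  1.9224 -0.1215  0.9766 -0.2169]
shift mm [-435.8  -15.    -2.8] turn -56.3 toolz [ 0.0042  0.0033 -1.    ]
```

```bash
python3 -m inch '[[-0.03,-0.001,0,0],[-0.037,-0.0013,0,0],[-0.037,-0.0013,0,0],[-0.037,-0.0013,0,0],[-0.037,-0.0013,0,0],[-0.037,-0.0013,0,0],[-0.037,-0.0013,0,0],[-0.037,-0.0013,0,0],[-0.037,-0.0013,0,0],[-0.037,-0.0013,0,0],[-0.037,-0.0013,0,0],[-0.036,-0.001,0,0]]'
python3 -m inch '[[0,0,0,-8],[0,0,0,-8],[0,0,0,-8],[0,0,0,-8],[0,0,0,-8],[0,0,0,-8],[0,0,0,-8],[0,0,0,0],[0,0,0,0]]'
python3 - <<'E'
from station import bot
from h import *
import cv2
hol(bot,.006,.195)
c=bot.read_camera("side");cv2.imwrite("pics/s2.png",cv2.resize(c["color"][150:350,230:430,::-1],None,fx=3,fy=3,interpolation=cv2.INTER_CUBIC))
E
```

```text
t: 5.8
eef_pos: [0.5667, -0.1884, 0.2337]
tool_rot: [-0.001, 0.616, 0.788, -0.001]
contact_force: [0.1, 0.3, -1.1]
gripper_width: 0.724
grasp_force: 27.7
t: 6.7
eef_pos: [0.5668, -0.187, 0.2342]
tool_rot: [-0.001, 0.176, 0.984, 0.0]
contact_force: [0.0, 0.2, -0.6]
gripper_width: 0.717
grasp_force: 27.7
t 6.7 tcp [ 0.5668 -0.187   0.2342] w 0.716909801277712 F [ 0.0017  0.1946 -0.5515] g 27.737909853458405 q [-0.0576  0.3719  0.3516  1.7785 -0.1475  1.0188  1.5669]
shift mm [-1.7  1.5 39.2] turn -0.6 toolz [-0.0017  0.0005 -1.    ]
```

View pics/s2.png

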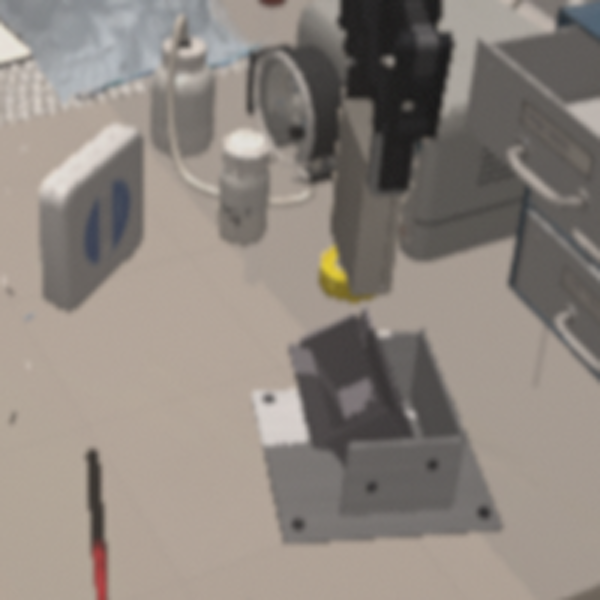

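Held upright over the holder: the carton's bottom is near crop (365,295) and the pocket mouth near (345,370), with both bystanders untouched. Next I lower it into the mouth.

```bash
python3 -m inch '[[-0.0017,0.0015,0.02,-0.6],[0,0,0.03,0],[0,0,0.015,0],[0,0,0.005,0],[0,0,0,0]]'
python3 -m inch '[[0,0,0.008,0],[0,0,0.008,0],[0,0,0.008,0],[0,0,0,0]]'
python3 - <<'E'
from station import bot
from h import *
import cv2
hol(bot,.006,.132)
c=bot.read_camera("side");cv2.imwrite("pics/s3.png",cv2.resize(c["color"][190:340,290:420,::-1],None,fx=4,fy=4,interpolation=cv2.INTER_CUBIC))
E
```

```text
t: 7.25
eef_pos: [0.5693, -0.1863, 0.1649]
tool_rot: [-0.001, 0.169, 0.986, -0.0]
contact_force: [0.3, 0.4, 0.1]
gripper_width: 0.718
grasp_force: 27.7
t: 7.65
eef_pos: [0.5688, -0.186, 0.1401]
tool_rot: [-0.001, 0.169, 0.986, 0.0]
contact_force: [0.3, 0.5, -0.0]
gripper_width: 0.719
grasp_force: 27.7
t 7.65 tcp [ 0.5688 -0.186   0.1401] w 0.718512667776646 F [ 0.3     0.4693 -0.0436] g 27.738109230995178 q [-0.0269  0.4855  0.3153  1.853  -0.1964  0.8354  1.6184]
shift mm [-0.1 -0.2  8.1] turn 0.3 toolz [-0.002   0.0005 -1.    ]
```

View pics/s3.png

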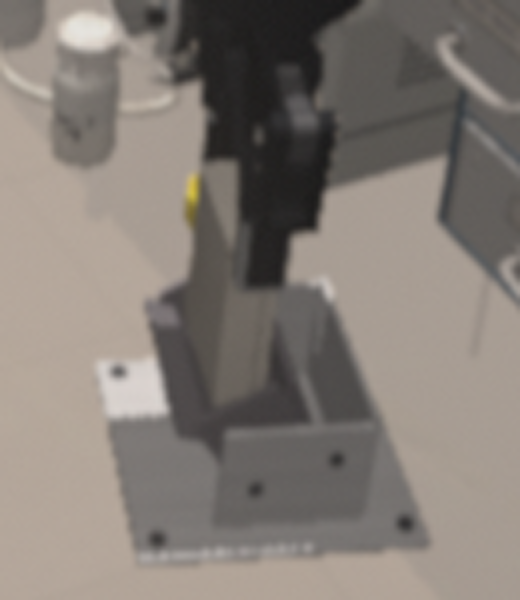

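The lower end is inside the mouth, with its bottom edge near (240,400) and no contact force. I'll go 8 mm lower, then swing the gripper along an arc about the lower end to tip the carton.

```bash
python3 -m inch '[[0,0,0.004,0],[0,0,0.004,0],[0,0,0,0]]' - 20
python3 -m inch '[[0.0033,0,0,0],[0.0034,0,0.0003,0],[0.0033,0,0.0004,0],[0.0033,0,0.0005,0],[0.0032,0,0.0006,0],[0.0032,0,0.0008,0],[0,0,0,0]]'
python3 -m inch '[[0.0032,0,0.0009,0],[0.0031,0,0.0011,0],[0.003,0,0.0012,0],[0.003,0,0.0014,0],[0.003,0,0.0015,0],[0.003,0,0.0016,0],[0,0,0,0]]'
python3 - <<'E'
from station import bot
from h import *
import cv2
hol(bot,-.032,.121)
c=bot.read_camera("side");cv2.imwrite("pics/s4.png",cv2.resize(c["color"][190:340,290:420,::-1],None,fx=4,fy=4,interpolation=cv2.INTER_CUBIC))
E
```

```text
t: 8.0
eef_pos: [0.5693, -0.1862, 0.1328]
tool_rot: [-0.0, 0.169, 0.986, 0.0]
contact_force: [-1.3, 0.1, -0.7]
gripper_width: 0.721
grasp_force: 27.7
t: 8.7
eef_pos: [0.5506, -0.1795, 0.1307]
tool_rot: [-0.0, 0.169, 0.986, 0.0]
contact_force: [2.9, -1.3, 3.5]
gripper_width: 0.722
grasp_force: 27.9
t: 9.4
eef_pos: [0.5328, -0.1734, 0.1225]
tool_rot: [-0.001, 0.169, 0.986, 0.0]
contact_force: [2.0, -1.2, 0.7]
gripper_width: 0.72
grasp_force: 27.8
t 9.4 tcp [ 0.5328 -0.1734  0.1225] w 0.7197717244930028 F [ 2.021  -1.2454  0.7271] g 27.81338095664978 q [-0.0392  0.4548  0.3098  1.9555 -0.1955  0.7615  1.6148]
shift mm [-0.3  0.1  1.5] turn 0.3 toolz [-0.0015  0.0005 -1.    ]
```

View pics/s4.png

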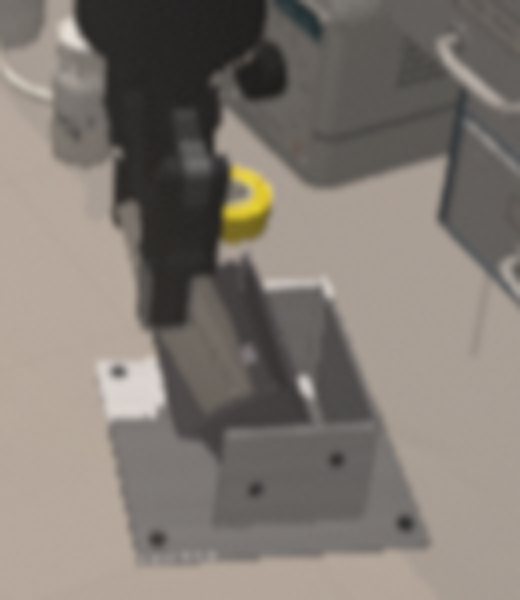

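The carton is tipped to the slope and still gripped, with its lower end at about (225,400) inside the pocket. Now I slide it in along the pocket axis.

```bash
python3 -m inch '[[-0.002,0,0.0035,0],[-0.002,0,0.0035,0],[-0.002,0,0.0035,0],[-0.002,0,0.0035,0],[-0.002,0,0.0035,0],[-0.001,0,0.0017,0],[0,0,0,0],[0,0,0,0],[0,0,0,0]]'
python3 - <<'E'
from station import bot
from h import *
import cv2
hol(bot,-.022,.104)
c=bot.read_camera("side");cv2.imwrite("pics/s5.png",cv2.resize(c["color"][190:340,290:420,::-1],None,fx=4,fy=4,interpolation=cv2.INTER_CUBIC))
E
```

```text
t: 10.35
eef_pos: [0.5439, -0.1773, 0.1038]
tool_rot: [-0.0, 0.169, 0.986, 0.0]
contact_force: [-0.3, -0.2, 0.5]
gripper_width: 0.721
grasp_force: 27.6
t 10.35 tcp [ 0.5439 -0.1773  0.1038] w 0.7209923102544544 F [-0.2537 -0.2159  0.4711] g 27.628722488880157 q [-0.0244  0.4981  0.2986  1.9388 -0.2113  0.735   1.6289]
shift mm [ 1.5  0.  -0.2] turn 0.3 toolz [-0.0003  0.0001 -1.    ]
```

View pics/s5.png

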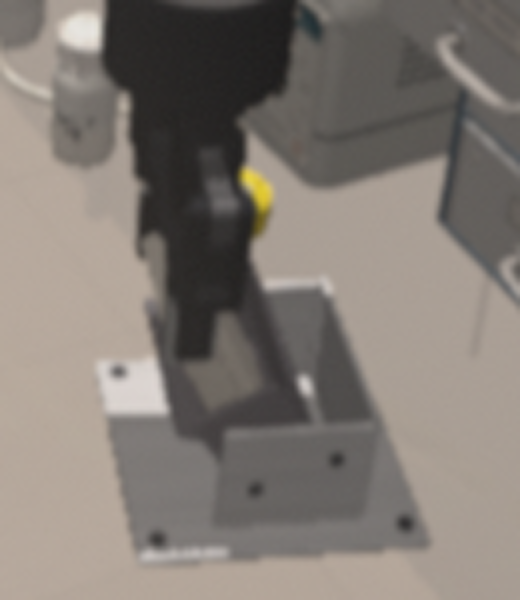

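The carton is deep in the pocket and still held. Next I release it and back off.

```bash
python3 -m inch '[[0,0,0,0],[0,0,0,0],[0,0,0,0],[0,0,0,0],[0,0,0,0],[0,0,0,0],[0,0,0,0]]' 0.0854
python3 -m inch '[[0,0,-0.01,0],[0,0,-0.03,0],[0,0,-0.04,0],[0,0,-0.04,0],[0,0,-0.04,0],[0.04,0,0,0],[0.045,0,0,0],[0.04,0,0,0],[0,0,0,0],[0,0,0,0],[0,0,0,0]]'
python3 - <<'E'
from station import bot
from h import *
import cv2
c=bot.read_camera("side");t=bot.read_camera("top")
im=c["color"][:,:,::-1].copy();im=cv2.resize(im[190:340,290:420],None,fx=4,fy=4,interpolation=cv2.INTER_CUBIC)
# overlay predicted seated carton
ex=np.array([.866,0,.5]);ez=np.array([-.5,0,.866]);ey=np.array([0,1.,0]);m=np.array([-.0185,-.001,.074])-.005*ex-.008*ez
P=[m+sx*.011*ex+sy*.031*ey+sz*.042*ez for sz in(1,-1) for sx,sy in((1,1),(1,-1),(-1,-1),(-1,1))]
p=((proj(c,place(H,P))-[290,190])*4).round().astype(np.int32)
cv2.polylines(im,[p[:4]],True,(0,0,255),1)
for i in range(4): cv2.line(im,p[i].tolist(),p[i+4].tolist(),(0,255,0),1)
a=cv2.resize(t["color"][150:275,220:420,::-1],None,fx=1.35,fy=1.35)
o=np.zeros((600,800,3),np.uint8);o[:,:520]=im;o[:a.shape[0],520:520+a.shape[1]]=a
cv2.imwrite("pics/s6.png",o)
E
```

```text
t: 11.1
eef_pos: [0.5441, -0.1773, 0.1038]
tool_rot: [-0.0, 0.169, 0.986, 0.0]
contact_force: [-0.6, 0.8, 0.2]
gripper_width: 1.0
grasp_force: 0.0
t: 12.2
eef_pos: [0.4275, -0.136, 0.2646]
tool_rot: [0.001, 0.169, 0.986, -0.0]
contact_force: [0.3, -0.5, -0.1]
gripper_width: 1.001
grasp_force: 0.0
```

View pics/s6.png

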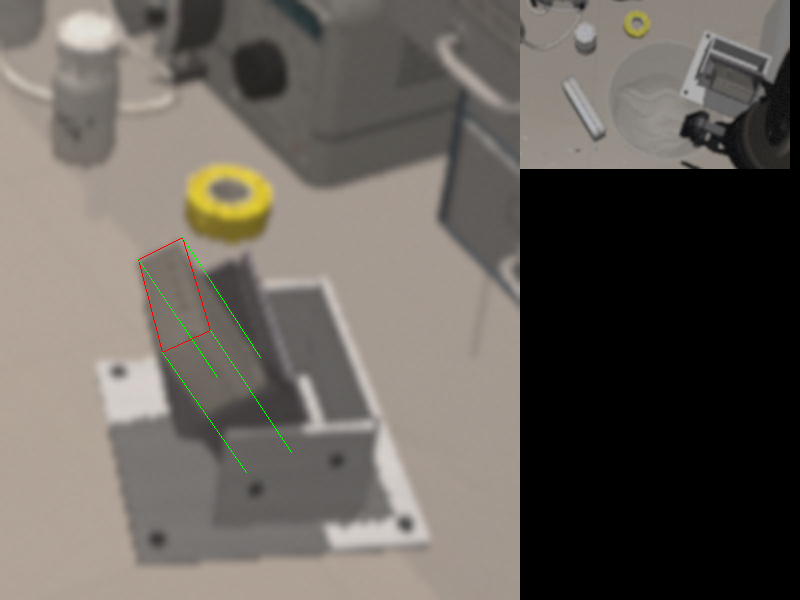

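The carton's top face lies within a few pixels of the predicted seated outline (138–210, 238–352). The bottle and case stand unmoved, and the gripper is clear.

```bash
python3 -c "
from station import bot
print(bot.hand_in())"
```

```text
the job is handed in; nothing more can be done
None
```

The carton appears fully seated in the sloping pocket, judging by the last camera image, with the case and bottle still standing where they were; I handed the job in at about 12 s, and no verdict came back. I gripped the carton across its 62 mm width instead of its 22 mm thickness, because the move commands cannot tilt the tool, and tipped it against the pocket while still holding it.

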